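# Roll the textile roller into its V-block

## Task

The aluminium textile roller is lying loose on the bench. Roll it slowly along the bench, pushing its side with your fingers, up the little ramp and into the V-block, so that it lies down in the V with a bit of it sticking out at each end of the block, then take your hand away. Do not pick it up or fling it, and leave the other things on the bench where they are.

Things in the scene. Friction and masses are not known exactly. Their poses are not given: they have to be found in the camera images.
- roller: The textile roller: plain aluminium round bar, 50 mm in diameter, 200 mm long, about 0.35 kg, loose on the bench, smooth (friction about 0.3) and free to roll. Origin at its centre, 25 mm above the bench there; its own y axis runs along the bar (x and z turn as it rolls). It starts 170 to 240 mm from the V on the block's ramp side (-x), up to 40 mm off-centre and 0.25 rad off parallel.
- vblock: The V-block: pale wooden cradle fixed to the bench, 150 mm wide along its own y axis, which is the direction of the V. Origin at bench level, under the bottom line of the V, at mid width. Its x axis points from the ramp side (-x) to the back stop (+x), z up. It reaches from x = -82 mm to +45 mm. Both V faces slope 30 degrees; the bottom of the V is 4 mm above the bench.
- vblock_crest (a point): Top of the ramp at mid width, 15 mm above the bench, 22 mm before the V line (block x = -22 mm; the crest is 3 mm wide). The ramp rises to it from the bench at x = -82 mm. Passing over it, the roller's centre is 40 mm above the bench.
- vblock_seat (a point): Where the roller's centre is when it lies in the V: 33 mm above the bench, straight over the V-block's origin. The upright face of the back stop is 30 mm farther on (block x = +30 mm), its top 48 mm above the bench.
- weight: Bystander: brass weight with a knob on top, 44 mm in diameter, 48 mm high. Origin at the centre of its underside.
- tape: Bystander: roll of paper tape lying flat, 68 mm outer diameter, 24 mm high. Origin at the centre of its underside.
- jar: Bystander: closed glass jar, 48 mm in diameter, 62 mm high. Origin at the centre of its underside.
- brush: Bystander: flat brush, 200 mm long, 42 mm wide and 20 mm high, lying on the bench behind the V-block, along its own x axis. Origin under its middle.
Not all that is in view belongs to the job. What is meant by the roller is not blue or red, and is the smaller of those in its own colour.

How it is judged:
On the way, in this order (a step that is already met when the one before it is completed fails the run):
1. the roller has rolled over by at least a quarter turn on the bench, short of the ramp (angle between roller's own z axis and vertical above 1.5 rad and x of roller in the frame of vblock below -0.07 m and height (world z) of roller below 0.032 m).
2. the roller lies in the V (x of roller in the frame of vblock between -0.006 and 0.006 m and y of roller in the frame of vblock between -0.023 and 0.023 m and z of roller in the frame of vblock between 0.03 and 0.036 m and angle between the y axis of roller and the y axis of vblock, either way round below 0.09 rad), for 0.2 s.
At the end, for the whole second after the job is handed in: The roller lies at rest in the V: centre within 6 mm of the V line across the block and 30 to 36 mm above the bench, within 23 mm of the block's middle along the V (so both ends stick out), and parallel to the V within 0.09 rad (all of step 2 and linear speed of roller below 0.02 m/s and angular speed of roller below 0.3 rad/s); the robot touches nothing.
It fails at once if the roller is lifted off the bench (centre more than 35 mm up while short of the ramp) (height (world z) of roller above 0.035 m and x of roller in the frame of vblock below -0.09 m).
It fails at once if the roller is lifted or thrown: its centre more than 52 mm above the bench (height (world z) of roller above 0.052 m).
It fails at once if the roller is flung: faster than 0.6 m/s (linear speed of roller above 0.6 m/s).
It fails at once if a bystander (weight, tape, jar or brush) is moved by more than 15 mm (distance of any of weight, tape, jar, brush from where it was at the start of the episode above 0.015 m).
It also fails if it takes over 58 s, if anything falls off the work surface, if the arm or the gripper's body presses on something with over 40 N, if the wrist force passes 120 N, or if a joint passes its speed limit or range.

## Robot

A 6-joint arm with a two-finger parallel gripper is mounted at the origin on the work surface. World frame = base frame: x ahead of the robot, y to its left, z up, the work surface at z = 0. Lengths are in m, angles in rad, forces in N, time in s.
With the tool pointing down it reaches from about 0.425 to 0.95 m from the base axis. Payload 14.7 kg.
Tool frame: the origin (TCP) lies midway between the tips of the shut fingers; the grasp point (between the pads) lies 19 mm behind it; y points along the fingers, x is the direction in which the jaws open and shut, and the axes are right-handed (so a half turn about y gives the same grasp; the last joint's range is limited). The gripper opens to 85 mm and grips with 20 to 120 N. Pads are 22 mm wide; open, the fingers measure 114 mm over their backs; the gripper's body (76 mm by 85 mm) begins 54 mm behind the grasp point. The pads swing forward as they close: fully open they stand 13 mm farther back than shut.
Start: joints at [1.262, 0.48, 1.596, -0, 1.065, -0.047], TCP at [0.168, 0.628, 0.231] pointing down, gripper open.
Joint ranges: [-2.75, 2.75], [-0.82, 2.05], [0.23, 2.67], [-1.56, 4.7], [0.09, 2.69], [-2.92, 2.92]. Speed limits (rad/s): [1.89, 1.89, 2.39, 3.01, 3.01, 3.01].

## Interface

Orientations are given as a 3x3 rotation matrix whose columns are the frame's x, y, z axes.
In Python, from cell import telemetry, imaging, ctrl, finder gives the robot as it stands.
- The arm moves only by the tool step_arm, never from a script. Its argument "moves" is a list of rows, each a list of 7 numbers: the shift along the tool's x, y, z in cm, then the turn, a rotation vector about the tool's x, y, z in degrees, then the gripper command: -1 is fully open, 1 is shut, values between are in proportion. In form: [[x, y, z, ax, ay, az, grip], ...]. A call has 1 to 12 rows; each row is the pose to reach, as a shift and turn from the pose measured when the call began, along the tool's axes at that moment; what a row does not reach only later rows make up. A row lasts 1/10 s, in which the tool goes at most 50 mm and 8.59 degrees, less where a joint would pass 70% of its speed; a pose out of reach is approached as far as the arm can. A call with a gripper value outside its range is refused whole. The fingers move at their own pace and stop on an object; "newtons" is the grip in N (left out, the last holds). Time passes only in rows, so rows that repeat a pose let the fingers close. It gives the time, the measured TCP pose, the force and the opening at its end, in the units of the state.
- telemetry.sense(): the state, without advancing time (a new reading comes with each control period).
- imaging.capture(name): name is "side" or "top" or "wrist"; returns (picture, depth): 400x640x3 uint8, red, green, blue; 400x640 float32, m along the optical axis (not along the pixel's ray), 0 where there is no reading.
- imaging.calibration(name): a dict with "mtx" (3x3 intrinsics, pixels), "distortion" ([k1, k2, p1, p2, k3] as OpenCV has them; the pictures are not rectified), "R" (3x3) and "t" (3): a world point X has camera coordinates R X + t; the wrist camera has in their place "tool_from_camera" (4x4, takes a point from camera to tool coordinates, whose origin is the TCP and whose axes are the tool frame's). Camera axes: x right, y down, z forward; pixel columns grow to the right and rows downward; lengths in m; the calibration is good to about 2 mm. A picture is of the moment at which its call begins: read the wrist's pose just before it. calibration takes no time and is no camera call.
- ctrl.finish_job(): hands the job in, once; it reports no verdict.
Trained networks look in the newest picture that a camera, given by its name, has taken for a name from the list of things; names that differ only in an ending like _2 or _b are one class to them, and where a whole thing is asked for, a point or a joint stands for the part that bears it (a point fixed in the world has none). Each returns a list of dicts, best first, with "score" (0 to 1); they miss things now and then, are a little off and sometimes report something else, mostly with a low value. They report only what shows in the picture. A call takes as long as a camera call. They do not tell look-alikes from the thing itself.
- finder.search_frame(thing, camera): "rect" ([centre column, centre row, width, height] in pixels, round what is visible of it).
The state is a dict: "time_s": time; "joint_pos": joint angles; "qd": joint speeds; "joint_torque": joint torques, N m; "tcp_pos": TCP position; "orientation": TCP orientation; "force": force on the tool from outside, world axes, zero at the start; "moment": the same for the moment, N m; "width": finger opening in m.
Only numpy, scipy, OpenCV 4.12 (cv2) and the standard library are available. Lean on these libraries where they do the work, as an engineer would, in place of code of your own. Each camera call takes 0.05 s, during which the arm holds its last target.

## Working session

There is one attempt and no reset: what is moved stays moved. The work goes in short steps, Python scripts to look and compute and a tool call to move; the robot and the scene stay as the last step left them, time stands still between calls to the robot, and variables do not carry over. Pictures are saved under pics/ and viewed, and the job is handed in when it is done.

Besides the shell and the picture viewer there is one more tool, called after "Emit:" in YAML: its name, and indented under it one key for each argument. step_arm: Moves the arm, as the interface text tells. Its arguments: {"type":"object","properties":{"moves":{"type":"array"},"newtons":{"type":"number"}},"required":["moves"]}

```bash
ls; mkdir -p pics; python3 - <<'E'
from cell import telemetry, imaging, finder
import cv2
for c in ("top","side"):
    p,d=imaging.capture(c)
    cv2.imwrite(f"pics/{c}0.png",p[:,:,::-1])
    for n in ("roller","vblock","weight","tape","jar","brush"):
        print(c,n,[(round(r['score'],2),[round(v) for v in r['rect']]) for r in finder.search_frame(n,c)][:5])
    k=imaging.calibration(c); print(k)
s=telemetry.sense(); print(s)
E
```

```text
pics
top roller [(0.95, [341, 181, 26, 80]), (0.74, [438, 197, 114, 56]), (0.69, [461, 322, 86, 57]), (0.62, [191, 319, 37, 127])]
top vblock [(0.83, [258, 162, 61, 65])]
top weight [(0.54, [217, 134, 18, 17])]
top tape [(0.67, [214, 218, 30, 25]), (0.5, [256, 165, 61, 67])]
top jar [(0.68, [247, 99, 20, 25])]
top brush [(0.76, [184, 171, 73, 30])]
{'mtx': array([[390.75938823,   0.        , 315.57151483],
       [  0.        , 390.75938823, 197.27565422],
       [  0.        ,   0.        ,   1.        ]]), 'distortion': array([-0.0871113,  0.       ,  0.       ,  0.       ,  0.       ]), 'R': array([[ 0.01638621, -0.99985945, -0.00354691],
       [-0.9743739 , -0.01517242, -0.22442213],
       [ 0.22433677,  0.00713345, -0.97448557]]), 't': array([0.00501406, 0.49196276, 0.89103218])}
side roller [(0.93, [340, 215, 67, 36]), (0.86, [296, 136, 69, 33]), (0.76, [196, 244, 73, 48]), (0.7, [288, 262, 89, 77])]
side vblock [(0.61, [376, 181, 53, 42])]
side weight [(0.4, [340, 213, 66, 34])]
side tape [(0.5, [349, 159, 21, 11])]
side jar [(0.8, [430, 183, 14, 27])]
side brush []
{'mtx': 
[... 519 characters left out ...]
8310e+00,  1.99310249e-05,
        1.06505510e+00, -4.65985949e-02]), 'qd': array([-0.00082775, -0.00039115, -0.00077389,  0.00107199,  0.0010638 ,
       -0.00048148]), 'joint_torque': array([-3.09028917e-03, -9.50244069e+01, -4.30585992e+01, -5.54093403e-04,
        9.90160224e-04, -1.26530272e-04]), 'tcp_pos': array([0.16821554, 0.62788125, 0.23132292]), 'orientation': array([[ 2.58833384e-01,  9.29319937e-06, -9.65921984e-01],
       [ 9.65921980e-01,  8.66143730e-05,  2.58833383e-01],
       [ 8.60681173e-05, -9.99999996e-01,  1.34421857e-05]]), 'force': array([-0.49782045, -0.60353689, -0.36239832]), 'moment': array([ 0.02810586,  0.02974886, -0.03177611]), 'width': 0.0853772336575566}
```

View pics/top0.png

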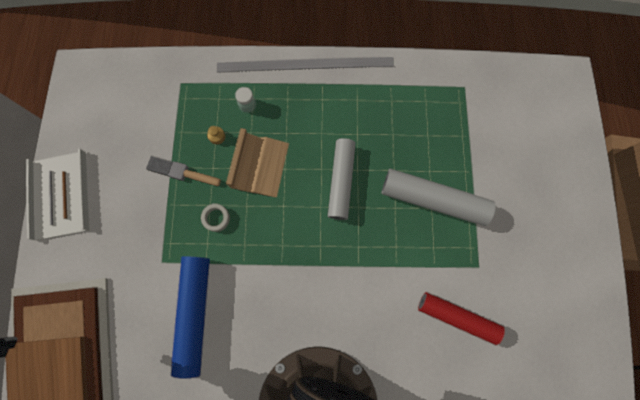

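View pics/side0.png

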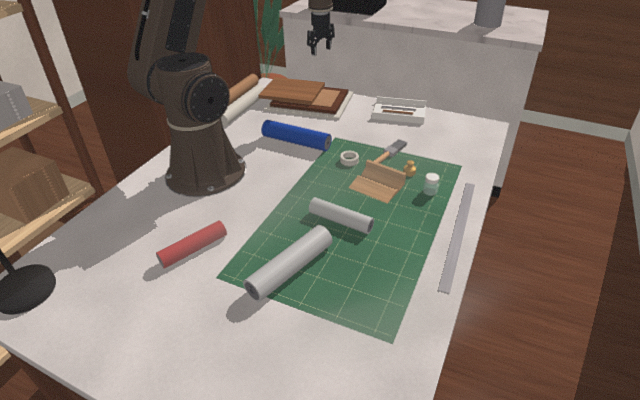

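Roller candidates in the top view are grey small (341,181), grey large (438,197), blue (191,319) and red (461,322). By the description (not blue or red, and the smaller of its colour) it is the one at (341,181). Next I'll take a close crop and measure.

```bash
cat > h.py <<'E'
import numpy as np, cv2
from cell import telemetry, imaging, finder
def cloud(c):
    p,d=imaging.capture(c); k=imaging.calibration(c)
    h,w=d.shape; uu,vv=np.meshgrid(np.arange(w),np.arange(h))
    pts=np.stack([uu,vv],-1).reshape(-1,1,2).astype(np.float64)
    n=cv2.undistortPoints(pts,k['mtx'],k['distortion']).reshape(h,w,2)
    X=np.dstack([n*d[...,None],d])
    W=(X-k['t'])@k['R']
    W[d==0]=np.nan
    return p,d,W
def proj(c,P):
    k=imaging.calibration(c)
    r,_=cv2.projectPoints(np.atleast_2d(np.array(P,float)),cv2.Rodrigues(k['R'])[0],k['t'],k['mtx'],k['distortion'])
    return r.reshape(-1,2)
def roller(W,cx=None,rad=.25,zlo=.012,p=None):
    """points of roller near cx -> axis fit"""
    pass
E
python3 - <<'E'
from h import *
p,d,W=cloud("top")
cv2.imwrite("pics/crop.png",cv2.resize(p[100:260,200:520,::-1],None,fx=2.5,fy=2.5,interpolation=cv2.INTER_CUBIC))
print("bench z",np.nanmedian(W[225:260,250:400,2]))
def comp(box,zlo,zhi=.2):
    u,v,w,h=box
    r=np.zeros(d.shape,bool); r[int(v-h/2)-4:int(v+h/2)+4,int(u-w/2)-4:int(u+w/2)+4]=1
    m=r&(W[...,2]>zlo)&(W[...,2]<zhi)
    return W[m]
for n,b in dict(roller=(341,181,26,80),big=(438,197,114,56),vblock=(258,162,61,65),weight=(217,134,18,17),tape=(214,218,30,25),jar=(247,99,20,25),brush=(184,171,73,30)).items():
    P=comp(b,.01 if n!='vblock' else .006)
    c=np.median(P,0); q=cv2.minAreaRect((P[:,:2]*1000).astype(np.float32))
    print(n,len(P),P.mean(0).round(4),"zmax",np.percentile(P[:,2],98).round(4),[np.round(a,1) for a in q])
E
```

```text
bench z 0.0003143021429047759
roller 1574 [ 0.5424 -0.0503  0.0442] zmax 0.052 [array([547.1, -51.4]), array([ 50.1, 201.8]), np.float64(84.2)]
big 3029 [ 0.4957 -0.2861  0.0588] zmax 0.0691 [array([ 500.7, -290.4]), array([272.9,  67.1]), np.float64(72.6)]
vblock 2304 [0.5893 0.1767 0.0183] zmax 0.0498 [array([593.1, 184.1]), array([173.3, 154.7]), np.float64(81.3)]
weight 243 [0.6629 0.2772 0.0305] zmax 0.0492 [array([665. , 278.7]), array([38. , 43.5]), np.float64(38.0)]
tape 339 [0.4438 0.2658 0.0224] zmax 0.0274 [array([444.2, 266. ]), array([66.6, 65.6]), np.float64(19.7)]
jar 367 [0.7541 0.2012 0.0498] zmax 0.0651 [array([759.5, 203.5]), array([44. , 47.4]), np.float64(26.1)]
brush 867 [0.5668 0.3735 0.0181] zmax 0.0228 [array([564. , 359.2]), array([201.1,  42.9]), np.float64(75.1)]
```

View pics/crop.png

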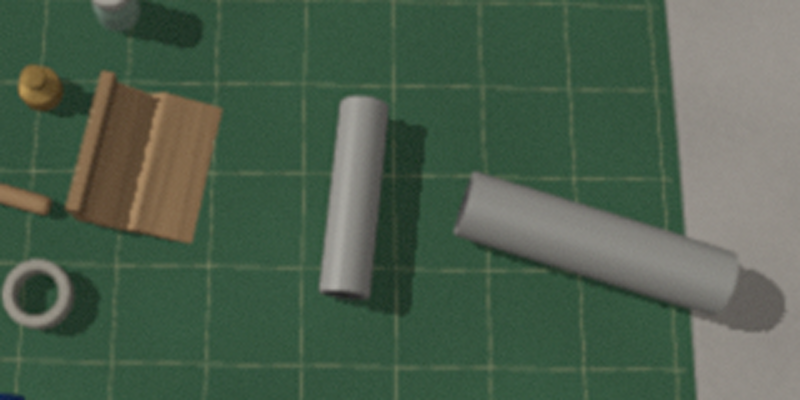

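```bash
cat >> h.py <<'E'
from scipy.optimize import least_squares, minimize
def fit_roller(W,c0,yaw0,hz=None):
    """cylinder fit; axis dir at angle yaw0; returns center,yaw,z"""
    c=np.array(c0,float);yaw=yaw0;z=.025 if hz is None else hz
    for it in range(4):
        a=np.array([np.cos(yaw),np.sin(yaw)]);n=np.array([-a[1],a[0]])
        P=W.reshape(-1,3);P=P[np.isfinite(P).all(1)]
        s=(P[:,:2]-c)@a;t=(P[:,:2]-c)@n
        r=np.hypot(t,P[:,2]-z)
        m=(abs(s)<.12)&(abs(r-.025)<(.012 if it==0 else .005))&(P[:,2]>z-.002)
        Q=P[m]
        def f(v):
            a=np.array([np.cos(v[1]),np.sin(v[1])]);n=np.array([-a[1],a[0]])
            return np.hypot((Q[:,:2]-c)@n-v[0],Q[:,2]-v[2])-.025
        o=least_squares(f,[0,yaw,z],loss='soft_l1',f_scale=.001)
        yaw=o.x[1];z=o.x[2]
        n0=n;c=c+0
        a=np.array([np.cos(yaw),np.sin(yaw)]);n=np.array([-a[1],a[0]])
        s=(Q[:,:2]-c)@a
        lo,hi=np.percentile(s,[.7,99.3])
        c=c+n*o.x[0]+a*(lo+hi)/2
    return c,yaw,z,hi-lo,len(Q),np.median(abs(o.fun))
E
python3 - <<'E'
from h import *
p,d,W=cloud("top")
P=W[120:205,215:300].reshape(-1,3)
T=P[(P[:,2]>.044)&(P[:,2]<.053)]
q=cv2.minAreaRect((T[:,:2]*1000).astype(np.float32));print("stop",len(T),q,T[:,2].mean())
def H(x):
    return np.where(x<-22,15*(x+82)/60,np.where(x<-19.05,15,np.where(x<30,4+abs(x)*np.tan(np.pi/6),48)))/1000
a0=np.deg2rad(81.3)
def blk(v,Q):
    ex=np.array([np.cos(v[2]),np.sin(v[2])]);ey=np.array([-ex[1],ex[0]])
    D=Q[:,:2]-v[:2]
    return D@ex*1000,D@ey*1000
def cost(v):
    x,y=blk(v,P)
    i=(x>-82)&(x<45)&(abs(y)<75)
    h=np.where(i,H(x),0)
    return np.minimum(abs(P[:,2]-h),.006).mean()
best=None
for yaw in (1.2,1.35,1.5,1.65,1.8):
    o=minimize(cost,[.59,.18,yaw],method='Nelder-Mead',options=dict(initial_simplex=np.array([[.59,.18,yaw],[.61,.18,yaw],[.59,.2,yaw],[.59,.18,yaw+.15]]),maxiter=600,xatol=1e-5,fatol=1e-8))
    print(o.x.round(4),o.fun)
    if best is None or o.fun<best.fun: best=o
v=best.x
print("seat/crest px",proj("top",[[*v[:2],.004]]))
r=fit_roller(W,[.543,-.05],np.deg2rad(-6),);print(r)
ex=np.array([np.cos(v[2]),np.sin(v[2])]);ey=np.array([-ex[1],ex[0]])
D=r[0]-v[:2];print("roller in block",D@ex,D@ey)
cor=[[x,y] for x,y in((-.082,-.075),(-.082,.075),(.045,.075),(.045,-.075),(0,-.075),(0,.075))]
W3=[[*(v[:2]+ex*x+ey*y),z] for (x,y),z in zip(cor,(0,0,.048,.048,.004,.004))]
a=np.array([np.cos(r[1]),np.sin(r[1])])
W3+=[[*(r[0]+a*s),.05] for s in(-.1,0,.1)]
im=p[:,:,::-1].copy();im=cv2.resize(im[100:260,200:520],None,fx=2.5,fy=2.5)
for u in proj("top",W3): cv2.circle(im,(int((u[0]-200)*2.5),int((u[1]-100)*2.5)),3,(0,0,255),-1)
cv2.imwrite("pics/fit.png",im)
E
```

```text
stop 331 ((600.6370849609375, 241.588623046875), (78.74568176269531, 151.03515625), 86.0224609375) 0.047932652570498266
[0.59 0.18 1.2 ] nan
[0.59 0.18 1.35] nan
[0.59 0.18 1.5 ] nan
[0.59 0.18 1.65] nan
[0.59 0.18 1.8 ] nan
seat/crest px [[252.47523222 164.24155598]]
(array([ 0.54707656, -0.05143096]), np.float64(-0.10201378274248452), np.float64(0.024876854039611367), np.float64(0.1985373495916385), 1533, np.float64(0.0007913157414471891))
roller in block -0.23125634388529223 -0.043854480968565444
```

View pics/fit.png

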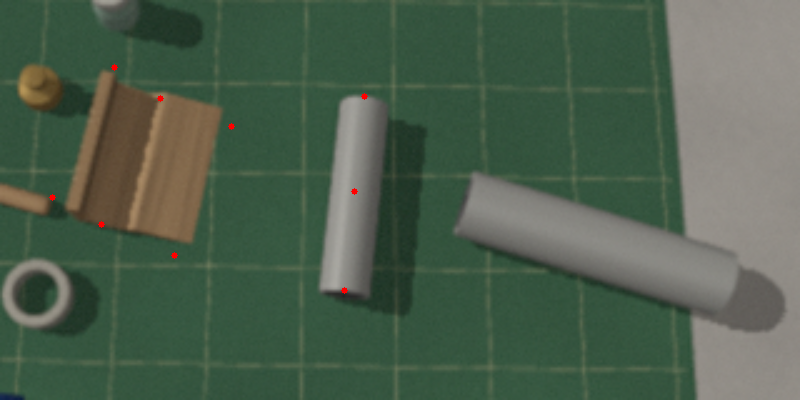

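```bash
python3 - <<'E'
from h import *
p,d,W=cloud("top")
P=W[120:205,222:300].reshape(-1,3);P=P[np.isfinite(P).all(1)]
def H(x):
    return np.where(x<-22,15*(x+82)/60,np.where(x<-19.05,15,np.where(x<30,4+abs(x)*np.tan(np.pi/6),48)))/1000
def cost(v):
    ex=np.array([np.cos(v[2]),np.sin(v[2])]);ey=np.array([-ex[1],ex[0]])
    D=P[:,:2]-v[:2];x=D@ex*1000;y=D@ey*1000
    i=(x>-82)&(x<45)&(abs(y)<75)
    return np.minimum(abs(P[:,2]-np.where(i,H(x),0)),.006).mean()
best=None
for yaw in (1.2,1.35,1.5,1.65,1.8):
    o=minimize(cost,[.59,.18,yaw],method='Nelder-Mead',options=dict(initial_simplex=np.array([[.59,.18,yaw],[.61,.18,yaw],[.59,.2,yaw],[.59,.18,yaw+.15]]),maxiter=600,xatol=1e-5,fatol=1e-8))
    print(o.x.round(4),o.fun)
    if best is None or o.fun<best.fun: best=o
v=best.x
r=fit_roller(W,[.543,-.05],np.deg2rad(-6),);print(r)
ex=np.array([np.cos(v[2]),np.sin(v[2])]);ey=np.array([-ex[1],ex[0]])
D=r[0]-v[:2];print("roller in block",D@ex,D@ey)
cor=[[x,y] for x,y in((-.082,-.075),(-.082,.075),(.045,.075),(.045,-.075),(0,-.075),(0,.075))]
W3=[[*(v[:2]+ex*x+ey*y),z] for (x,y),z in zip(cor,(0,0,.048,.048,.004,.004))]
im=p[:,:,::-1].copy();im=cv2.resize(im[100:260,200:520],None,fx=2.5,fy=2.5)
for u in proj("top",W3): cv2.circle(im,(int((u[0]-200)*2.5),int((u[1]-100)*2.5)),3,(0,0,255),-1)
cv2.imwrite("pics/fit2.png",im)
E
```

```text
[0.5928 0.1804 1.3852] 0.0016687128557902314
[0.5927 0.1805 1.3866] 0.001670017643683843
[0.5928 0.1803 1.3847] 0.001670405763138356
[0.5928 0.1802 1.3834] 0.0016699578643355757
[0.5928 0.1804 1.3846] 0.001669140623692772
(array([ 0.54720295, -0.05143618]), np.float64(-0.10149251287110639), np.float64(0.024846405816140817), np.float64(0.19810203018124733), 1530, np.float64(0.000823157555019256))
roller in block -0.2362982802731486 0.0019798072152954482
```

View pics/fit2.png

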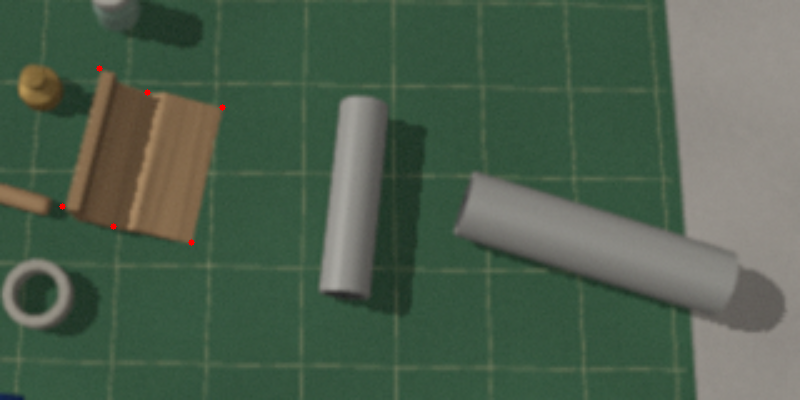

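```bash
cat >> h.py <<'E'
B=np.array([.5928,.1804]);BY=1.385
EX=np.array([np.cos(BY),np.sin(BY)]);EY=np.array([-EX[1],EX[0]])
def row(pos,yaw=BY-np.pi/2):
    s=telemetry.sense();R=np.array(s['orientation'])
    x=np.array([np.cos(yaw),np.sin(yaw),0]);y=np.array([0,0,-1.]);T=np.stack([x,y,np.cross(x,y)],1)
    from scipy.spatial.transform import Rotation as Ro
    return np.r_[R.T@(np.array(pos)-s['tcp_pos'])*100, Ro.from_matrix(R.T@T).as_rotvec(degrees=True)].round(2)
def bw(x,y,z): return np.r_[B+EX*x+EY*y,z]
def st():
    s=telemetry.sense();D=s['tcp_pos'][:2]-B
    print("t",s['time_s'],"tcp",s['tcp_pos'].round(4),"blk",(D@EX).round(4),(D@EY).round(4),"F",s['force'].round(2),"w",round(s['width'],4))
def rol(c=None,cam="top"):
    p,d,W=cloud(cam)
    return p,W
E
python3 - <<'E'
from h import *
print(row([.48,.32,.22]))
p,d,W=cloud("top")
P=W[160:235,375:505].reshape(-1,3);P=P[P[:,2]>.012]
i=P[:,1].argmax();print("big near end",P[i],np.sort(P[:,1])[-5:])
for y in(-.15,-.16,-.17): 
  q=P[P[:,1]>y]; print(y,q[:,0].min() if len(q) else 0,q[:,0].max() if len(q) else 0)
E
```

```text
[-21.66   1.13 -38.08  -0.    85.64  -0.  ]
big near end [ 0.50975422 -0.15187918  0.03654826] [-0.15356456 -0.15334171 -0.15314907 -0.15234508 -0.15187918]
-0.15 0 0
-0.16 0.5077840992395155 0.5389037119001686
-0.17 0.5046462391229126 0.5668236742301613
```

Emit:
step_arm:
  moves:
    - [-21.7,1.1,-38.1,0,85.6,0,-1]
    - [-21.7,1.1,-38.1,0,85.6,0,-1]
    - [-21.7,1.1,-38.1,0,85.6,0,-1]
    - [-21.7,1.1,-38.1,0,85.6,0,-1]
    - [-21.7,1.1,-38.1,0,85.6,0,-1]
    - [-21.7,1.1,-38.1,0,85.6,0,-1]
    - [-21.7,1.1,-38.1,0,85.6,0,-1]
    - [-21.7,1.1,-38.1,0,85.6,0,-1]
    - [-21.7,1.1,-38.1,0,85.6,0,-1]
    - [-21.7,1.1,-38.1,0,85.6,0,-1]
    - [-21.7,1.1,-38.1,0,85.6,0,-1]
    - [-21.7,1.1,-38.1,0,85.6,0,-1]

```text
time_s: 2.1
tcp_pos: [0.4798, 0.3198, 0.2203]
orientation: [[0.984, -0.0, 0.179], [-0.179, 0.0, 0.984], [-0.0, -1.0, 0.0]]
force: [-0.1, -0.4, 0.0]
width: 0.0855
```

```bash
python3 - <<'E'
from h import *
st(); print(telemetry.sense()['orientation'].round(3)); print(telemetry.sense()['joint_pos'].round(3))
print(row(bw(-.236-.056,.002,.12)))
E
```

```text
t 2.1 tcp [0.4798 0.3198 0.2203] blk 0.1162 0.1368 F [-0.14 -0.39  0.04] w 0.0855
[[ 0.984 -0.     0.179]
 [-0.179  0.     0.984]
 [-0.    -1.     0.   ]]
[0.535 0.39  1.78  0.    0.972 0.716]
[ 1.326e+01  1.003e+01 -4.089e+01 -0.000e+00  3.100e-01 -1.000e-02]
```

Emit:
step_arm:
  moves:
    - [13.3,10.0,-40.9,0,0.3,0,-1]
    - [13.3,10.0,-40.9,0,0.3,0,-1]
    - [13.3,10.0,-40.9,0,0.3,0,-1]
    - [13.3,10.0,-40.9,0,0.3,0,-1]
    - [13.3,10.0,-40.9,0,0.3,0,-1]
    - [13.3,10.0,-40.9,0,0.3,0,-1]
    - [13.3,10.0,-40.9,0,0.3,0,-1]
    - [13.3,10.0,-40.9,0,0.3,0,-1]
    - [13.3,10.0,-40.9,0,0.3,0,-1]
    - [13.3,10.0,-40.9,0,0.3,0,-1]
    - [13.3,10.0,-40.9,0,0.3,0,-1]
    - [13.3,10.0,-40.9,0,0.3,0,-1]

```text
time_s: 3.3
tcp_pos: [0.5372, -0.105, 0.1205]
orientation: [[0.983, -0.0, 0.181], [-0.181, 0.0, 0.983], [-0.0, -1.0, 0.0]]
force: [-0.4, 0.4, 0.2]
width: 0.0858
```

```bash
python3 - <<'E'
from h import *
st(); print(telemetry.sense()['orientation'].round(3))
print(row(bw(-.236-.056,.002,.005)))
for c in("side","top","wrist"):
    p,d=imaging.capture(c);cv2.imwrite(f"pics/a_{c}.png",(p if c!="side" else cv2.resize(p[120:320,160:480],None,fx=2,fy=2))[:,:,::-1])
E
```

```text
t 3.3 tcp [ 0.5372 -0.105   0.1205] blk -0.2908 0.002 F [-0.4  0.4  0.2] w 0.0858
[[ 0.983 -0.     0.181]
 [-0.181  0.     0.983]
 [-0.    -1.     0.   ]]
[-0.000e+00  1.155e+01 -1.200e-01 -1.000e-02  1.900e-01 -2.000e-02]
```

View pics/a_side.png

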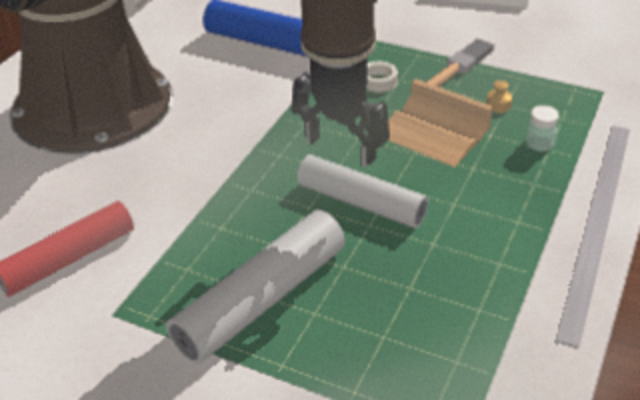

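View pics/a_wrist.png

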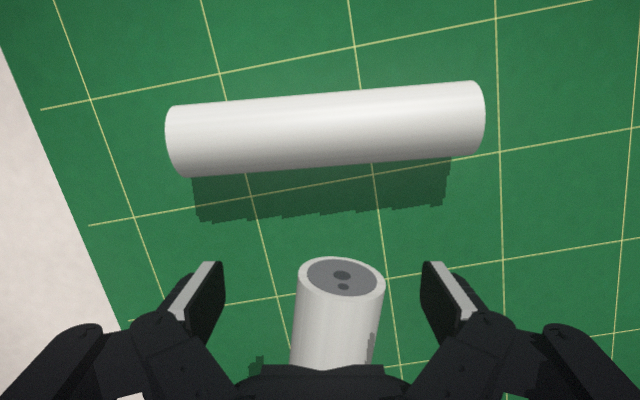

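View pics/a_top.png

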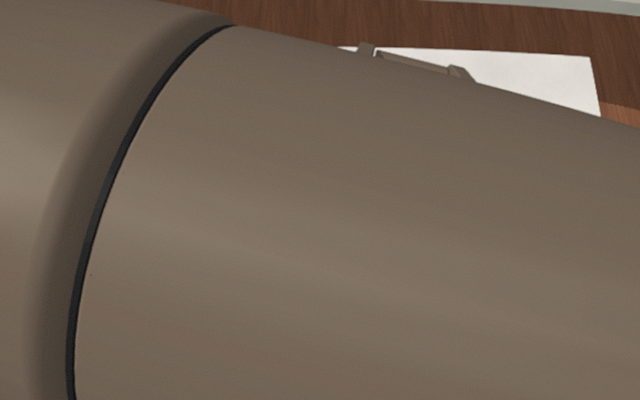

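Emit:
step_arm:
  moves:
    - [0,3,-0.1,0,0.2,0,-1]
    - [0,6,-0.1,0,0.2,0,-1]
    - [0,8.5,-0.1,0,0.2,0,-1]
    - [0,10.5,-0.1,0,0.2,0,-1]
    - [0,11.4,-0.1,0,0.2,0,-1]
    - [0,11.6,-0.1,0,0.2,0,-1]
    - [0,11.6,-0.1,0,0.2,0,-1]

```text
time_s: 4.15
tcp_pos: [0.5375, -0.1057, 0.0051]
orientation: [[0.983, 0.001, 0.185], [-0.185, -0.0, 0.983], [0.001, -1.0, 0.0]]
force: [0.7, 0.3, 1.2]
width: 0.0854
```

```bash
cat >> h.py <<'E'
def wcloud():
    s=telemetry.sense();p,d=imaging.capture("wrist");k=imaging.calibration("wrist")
    h,w=d.shape; uu,vv=np.meshgrid(np.arange(w),np.arange(h))
    n=cv2.undistortPoints(np.stack([uu,vv],-1).reshape(-1,1,2).astype(float),k['mtx'],k['distortion']).reshape(h,w,2)
    X=np.dstack([n*d[...,None],d]);M=np.array(k['tool_from_camera'])
    T=X@M[:3,:3].T+M[:3,3]
    W=T@np.array(s['orientation']).T+s['tcp_pos'];W[d==0]=np.nan
    return p,d,W,T
def wroller(cx,cy,yaw,z=.025):
    """guess in block coords; reports block coords"""
    p,d,W,T=wcloud()
    r=fit_roller(W,bw(cx,cy,0)[:2],yaw,z)
    D=r[0]-B
    print("roller blk x %.4f y %.4f dyaw %.3f z %.4f len %.3f n %d res %.4f"%(D@EX,D@EY,r[1]-(BY-np.pi/2),*r[2:]))
    return p
E
python3 - <<'E'
from h import *
st()
p=wroller(-.236,.002,-.1);st()
cv2.imwrite("pics/b_wrist.png",p[:,:,::-1])
p,d=imaging.capture("side");cv2.imwrite("pics/b_side.png",cv2.resize(p[150:300,220:460],None,fx=3,fy=3)[:,:,::-1])
E
```

```text
t 4.15 tcp [ 0.5375 -0.1057  0.0051] blk -0.2914 0.0015 F [0.65 0.27 1.19] w 0.0854
roller blk x -0.2357 y 0.0040 dyaw 0.084 z 0.0255 len 0.192 n 88403 res 0.0003
t 4.2 tcp [ 0.5378 -0.1059  0.0054] blk -0.2915 0.0012 F [ 0.05  0.33 -0.31] w 0.0852
```

View pics/b_side.png

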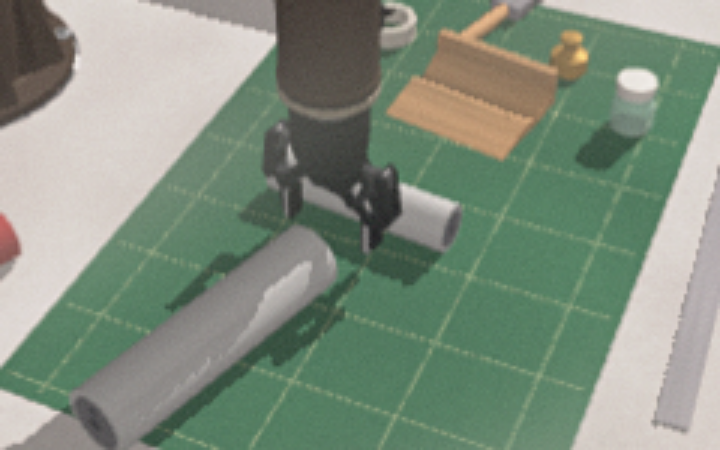

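View pics/b_wrist.png

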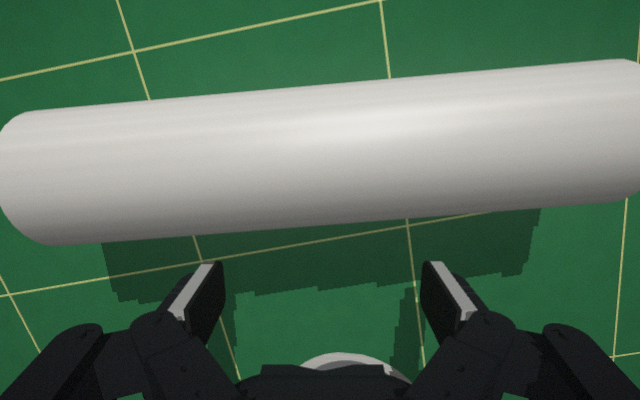

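Emit:
step_arm:
  moves:
    - [0,0.1,0.4,0,0,0,-1]
    - [0,0.1,0.8,0,0,0,-1]
    - [0,0.1,1.2,0,0,0,-1]
    - [0,0.1,1.5,0,0,0,-1]
    - [0,0.1,1.8,0,0,0,-1]
    - [0,0.1,2.1,0,0,0,-1]
    - [0,0.1,2.4,0,0,0,-1]
    - [0,0.1,2.7,0,0,0,-1]
    - [0,0.1,3.0,0,0,0,-1]
    - [0,0.1,3.3,0,0,0,-1]
    - [0,0.1,3.6,0,0,0,-1]
    - [0,0.1,3.9,0,0,0,-1]

```text
time_s: 5.45
tcp_pos: [0.5452, -0.0674, 0.0046]
orientation: [[0.983, 0.002, 0.185], [-0.185, -0.0, 0.983], [0.002, -1.0, -0.0]]
force: [-0.0, -0.7, -0.8]
width: 0.0853
```

```bash
python3 - <<'E'
from h import *
st()
p=wroller(-.22,.004,-.15);st()
E
```

```text
t 5.45 tcp [ 0.5452 -0.0674  0.0046] blk -0.2524 0.001 F [-0.04 -0.66 -0.75] w 0.0853
roller blk x -0.2114 y 0.0046 dyaw 0.083 z 0.0256 len 0.196 n 84335 res 0.0003
t 5.5 tcp [ 0.5452 -0.0671  0.0046] blk -0.252 0.0011 F [0.29 0.28 0.86] w 0.0854
```

```bash
python3 - <<'E'
from h import *
for i in range(4):
    p=wroller(-.209,.005,-.1)
st()
E
```

```text
roller blk x -0.2100 y 0.0047 dyaw 0.083 z 0.0255 len 0.196 n 84856 res 0.0003
roller blk x -0.2090 y 0.0047 dyaw 0.083 z 0.0255 len 0.195 n 85159 res 0.0003
roller blk x -0.2082 y 0.0048 dyaw 0.083 z 0.0255 len 0.195 n 85281 res 0.0003
roller blk x -0.2078 y 0.0048 dyaw 0.083 z 0.0256 len 0.195 n 85348 res 0.0003
t 5.7 tcp [ 0.5451 -0.0677  0.0046] blk -0.2526 0.0011 F [ 0.19 -0.19 -0.19] w 0.0851
```

```bash
python3 - <<'E'
from h import *
p=wroller(-.207,.005,-.1)
print(row(bw(-.207,.005,.09),-.103+np.deg2rad(60)),row(bw(-.2526,.001,.09)))
E
```

```text
roller blk x -0.2075 y 0.0047 dyaw 0.083 z 0.0255 len 0.195 n 85371 res 0.0003
[-3.800e-01 -8.540e+00  4.570e+00  5.000e-02 -6.475e+01  8.000e-02] [ 0.02 -8.54  0.01  0.   -0.01  0.09]
```

Emit:
step_arm:
  moves:
    - [0,-3,-0.4,0,0,0,-1]
    - [0,-7,-0.5,0,0,0,-1]
    - [0,-8.5,0,0,-6,0,-1]
    - [-0.2,-8.5,1.5,0,-14,0,-1]
    - [-0.3,-8.5,3,0,-22,0,-1]
    - [-0.4,-8.5,4.6,0,-30,0,-1]
    - [-0.4,-8.5,4.6,0,-38,0,-1]
    - [-0.4,-8.5,4.6,0,-46,0,-1]
    - [-0.4,-8.5,4.6,0,-54,0,-1]
    - [-0.4,-8.5,4.6,0,-62,0,-1]
    - [-0.4,-8.5,4.6,0,-64.8,0,-1]
    - [-0.4,-8.5,4.6,0,-64.8,0,-1]

```text
time_s: 6.95
tcp_pos: [0.5495, -0.0219, 0.0896]
orientation: [[0.585, 0.002, -0.811], [0.811, -0.0, 0.585], [0.001, -1.0, -0.001]]
force: [-0.7, 0.5, 0.4]
width: 0.0854
```

```bash
python3 - <<'E'
from h import *
st()
p=wroller(-.2075,.005,-.1)
cv2.imwrite("pics/c_wrist.png",p[:,:,::-1])
print(row(bw(-.2073,.005,.09),-.103+np.deg2rad(60)))
E
```

```text
t 6.95 tcp [ 0.5495 -0.0219  0.0896] blk -0.2068 0.0052 F [-0.72  0.53  0.36] w 0.0854
roller blk x -0.2074 y 0.0055 dyaw 0.083 z 0.0255 len 0.197 n 24665 res 0.0003
[-0.04 -0.04 -0.04  0.09 -0.04  0.04]
```

View pics/c_wrist.png

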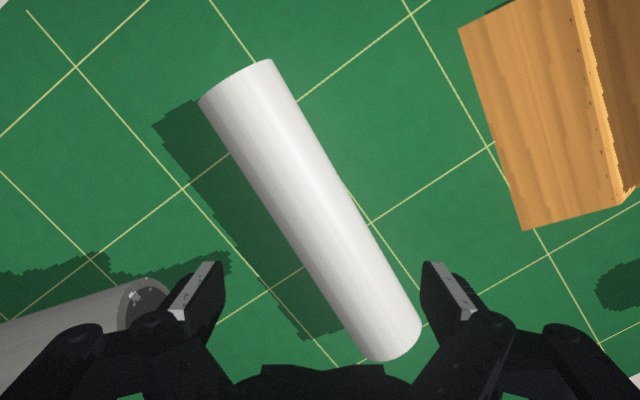

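Emit:
step_arm:
  moves:
    - [0,0,0,0,-5,0,-1]
    - [0,2,0,0,-5,0,-1]
    - [0,5,0,0,-5,0,-1]
    - [0,7.5,0,0,-5,0,-1]
    - [0,8.4,0,0,-5,0,-1]
    - [0,8.5,0,0,-5,0,-1]
    - [0,8.5,0,0,-3,0,-1]
    - [0,8.5,0,0,0,0,-1]
    - [0,8.5,0,0,3,0,-1]
    - [0,8.5,0,0,6,0,-1]
    - [0,8.5,0,0,9,0,-1]
    - [0,8.5,0,0,11,0,-1]

```text
time_s: 8.2
tcp_pos: [0.5505, -0.022, 0.006]
orientation: [[0.733, 0.003, -0.681], [0.681, -0.0, 0.733], [0.002, -1.0, -0.003]]
force: [0.2, 0.5, 0.1]
width: 0.0855
```

```bash
python3 - <<'E'
from h import *
st()
p=wroller(-.2075,.005,-.1)
cv2.imwrite("pics/d_wrist.png",p[:,:,::-1])
p,d=imaging.capture("side");cv2.imwrite("pics/d_side.png",cv2.resize(p[150:300,220:460],None,fx=3,fy=3)[:,:,::-1])
E
```

```text
t 8.2 tcp [ 0.5505 -0.022   0.006 ] blk -0.2067 0.0042 F [0.16 0.52 0.07] w 0.0855
roller blk x -0.2078 y 0.0351 dyaw 0.084 z 0.0255 len 0.138 n 52030 res 0.0003
```

View pics/d_wrist.png

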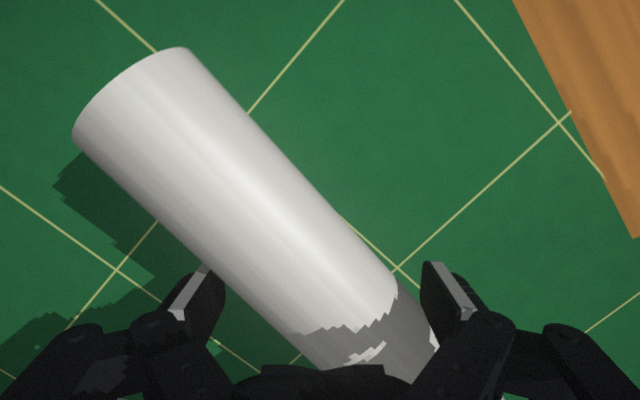

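Emit:
step_arm:
  moves:
    - [0,0,0,0,1.5,0,-1]
    - [0,0,0,0,3,0,-1]
    - [0,0,0,0,4,0,-1]
    - [0,0,0,0,4.5,0,-1]

```text
time_s: 8.7
tcp_pos: [0.5506, -0.022, 0.006]
orientation: [[0.783, 0.004, -0.621], [0.621, -0.001, 0.783], [0.002, -1.0, -0.003]]
force: [0.1, 0.0, 1.8]
width: 0.0853
```

```bash
python3 - <<'E'
from h import *
st()
p=wroller(-.2075,.005,-.1)
E
```

```text
t 8.7 tcp [ 0.5506 -0.022   0.006 ] blk -0.2067 0.0041 F [0.13 0.   1.83] w 0.0853
roller blk x -0.2061 y 0.0351 dyaw 0.016 z 0.0255 len 0.138 n 52068 res 0.0003
```

Emit:
step_arm:
  moves:
    - [0,0,0,0,0.9,0,-1]
    - [0,0,0,0,0.9,0,-1]

```text
time_s: 8.95
tcp_pos: [0.5505, -0.022, 0.0059]
orientation: [[0.794, 0.003, -0.608], [0.608, -0.001, 0.794], [0.002, -1.0, -0.002]]
force: [0.7, -0.7, 1.3]
width: 0.0852
```

```bash
python3 - <<'E'
from h import *
st()
p=wroller(-.206,.005,-.18)
E
```

```text
t 8.95 tcp [ 0.5505 -0.022   0.0059] blk -0.2067 0.0042 F [ 0.69 -0.72  1.32] w 0.0852
roller blk x -0.2055 y 0.0351 dyaw -0.002 z 0.0255 len 0.138 n 52115 res 0.0003
```

Emit:
step_arm:
  moves:
    - [0,0,0,0,-4,0,-1]
    - [0,0,0,0,-10,0,-1]
    - [0,0,0,0,-14,0,-1]
    - [0,-1,0,0,-15,0,-1]
    - [0,-4,0,0,-15,0,-1]
    - [0,-7,0,0,-15,0,-1]
    - [0,-8.5,0,0,-15,0,-1]
    - [0,-8.5,0,0,-15,0,-1]

```text
time_s: 9.8
tcp_pos: [0.5516, -0.0221, 0.0936]
orientation: [[0.61, 0.007, -0.793], [0.793, -0.001, 0.61], [0.004, -1.0, -0.006]]
force: [0.6, -0.6, 0.5]
width: 0.0856
```

```bash
python3 - <<'E'
from h import *
st()
p=wroller(-.206,.005,-.18)
print(row(bw(-.264,.003,.09)))
E
```

```text
t 9.8 tcp [ 0.5516 -0.0221  0.0936] blk -0.2066 0.0031 F [ 0.57 -0.59  0.53] w 0.0856
roller blk x -0.2054 y 0.0056 dyaw -0.003 z 0.0255 len 0.197 n 24045 res 0.0003
[-5.08  0.22 -2.66  0.16 63.08  0.31]
```

Emit:
step_arm:
  moves:
    - [-2.5,0.2,-1.3,0,8,0,-1]
    - [-5.1,0.2,-2.7,0.1,16,0.1,-1]
    - [-5.1,0.2,-2.7,0.1,24,0.1,-1]
    - [-5.1,0.2,-2.7,0.1,32,0.2,-1]
    - [-5.1,0.2,-2.7,0.2,40,0.2,-1]
    - [-5.1,0.2,-2.7,0.2,48,0.3,-1]
    - [-5.1,0.2,-2.7,0.2,56,0.3,-1]
    - [-5.1,0.2,-2.7,0.2,63.1,0.3,-1]
    - [-5.1,0.2,-2.7,0.2,63.1,0.3,-1]
    - [-5.1,0.2,-2.7,0.2,63.1,0.3,-1]

```text
time_s: 10.85
tcp_pos: [0.5408, -0.0788, 0.0897]
orientation: [[0.983, -0.001, 0.182], [-0.182, 0.001, 0.983], [-0.001, -1.0, 0.001]]
force: [0.1, -0.4, -0.6]
width: 0.0855
```

```bash
python3 - <<'E'
from h import *
st()
p=wroller(-.206,.005,-.18)
print(row(bw(-.264,.004,.005)))
E
```

```text
t 10.85 tcp [ 0.5408 -0.0788  0.0897] blk -0.2644 0.0032 F [ 0.1  -0.4  -0.57] w 0.0855
roller blk x -0.2055 y 0.0047 dyaw -0.003 z 0.0255 len 0.197 n 31098 res 0.0003
[-0.08  8.48  0.03 -0.03  0.17 -0.06]
```

Emit:
step_arm:
  moves:
    - [0,3,0,0,0.2,0,-1]
    - [0,6,0,0,0.2,0,-1]
    - [0,8.2,0,0,0.2,0,-1]
    - [0,8.5,0,0,0.2,0,-1]
    - [0,8.5,0.3,0,0.2,0,-1]
    - [0,8.5,0.7,0,0.2,0,-1]
    - [0,8.5,1.1,0,0.2,0,-1]
    - [0,8.5,1.5,0,0.2,0,-1]
    - [0,8.5,1.9,0,0.2,0,-1]
    - [0,8.5,2.3,0,0.2,0,-1]
    - [0,8.5,2.7,0,0.2,0,-1]
    - [0,8.5,3.1,0,0.2,0,-1]

```text
time_s: 12.1
tcp_pos: [0.5465, -0.0479, 0.0048]
orientation: [[0.983, -0.001, 0.185], [-0.185, 0.001, 0.983], [-0.001, -1.0, 0.001]]
force: [-0.5, -1.0, 1.0]
width: 0.0852
```

```bash
python3 - <<'E'
from h import *
st()
p=wroller(-.198,.005,-.18)
print(row(bw(-.1,.004,.004)))
E
```

```text
t 12.1 tcp [ 0.5465 -0.0479  0.0048] blk -0.2329 0.0033 F [-0.46 -0.99  1.  ] w 0.0852
roller blk x -0.1959 y 0.0052 dyaw -0.000 z 0.0255 len 0.197 n 83330 res 0.0003
[-7.000e-02  9.000e-02  1.325e+01 -4.000e-02 -1.000e-02 -6.000e-02]
```

Emit:
step_arm:
  moves:
    - [0,0,0.5,0,0,0,-1]
    - [0,0,1.0,0,0,0,-1]
    - [0,0,1.5,0,0,0,-1]
    - [0,0,2.0,0,0,0,-1]
    - [0,0,2.5,0,0,0,-1]
    - [0,0,3.0,0,0,0,-1]
    - [0,0,3.5,0,0,0,-1]
    - [0,0,4.0,0,0,0,-1]
    - [0,0,4.5,0,0,0,-1]
    - [0,0,5.0,0,0,0,-1]
    - [0,0,5.5,0,0,0,-1]
    - [0,0,6.0,0,0,0,-1]

```text
time_s: 13.35
tcp_pos: [0.5577, 0.0119, 0.0048]
orientation: [[0.983, -0.001, 0.185], [-0.185, 0.001, 0.983], [-0.001, -1.0, 0.001]]
force: [0.1, 0.2, -0.2]
width: 0.0856
```

```bash
python3 - <<'E'
from h import *
st()
p=wroller(-.134,.005,-.18)
st()
E
```

```text
t 13.35 tcp [0.5577 0.0119 0.0048] blk -0.1721 0.0033 F [ 0.07  0.17 -0.22] w 0.0856
roller blk x -0.1351 y 0.0052 dyaw -0.001 z 0.0256 len 0.197 n 83315 res 0.0003
t 13.4 tcp [0.5579 0.0124 0.0049] blk -0.1716 0.0033 F [-0.23  0.93 -0.22] w 0.0853
```

Emit:
step_arm:
  moves:
    - [0,0,0.5,0,0,0,-1]
    - [0,0,1.0,0,0,0,-1]
    - [0,0,1.5,0,0,0,-1]
    - [0,0,2.0,0,0,0,-1]
    - [0,0,2.5,0,0,0,-1]
    - [0,0,3.0,0,0,0,-1]
    - [0,0,3.5,0,0,0,-1]
    - [0,0,4.0,0,0,0,-1]
    - [0,0,4.5,0,0,0,-1]
    - [0,-0.1,5.0,0,0,0,-1]
    - [0,-0.2,5.4,0,0,0,-1]
    - [0,-0.3,5.8,0,0,0,-1]

```text
time_s: 14.6
tcp_pos: [0.5686, 0.0696, 0.008]
orientation: [[0.983, -0.001, 0.185], [-0.185, 0.001, 0.983], [-0.001, -1.0, 0.001]]
force: [-1.4, -3.2, 2.0]
width: 0.0854
```

```bash
python3 - <<'E'
from h import *
st()
p=wroller(-.077,.005,-.18,.026)
st()
E
```

```text
t 14.6 tcp [0.5686 0.0696 0.008 ] blk -0.1133 0.0033 F [-1.45 -3.22  2.05] w 0.0854
roller blk x -0.0764 y 0.0049 dyaw -0.001 z 0.0278 len 0.197 n 82101 res 0.0003
t 14.65 tcp [0.5689 0.0701 0.0082] blk -0.1128 0.0031 F [0.39 0.01 0.39] w 0.0855
```

Emit:
step_arm:
  moves:
    - [0,-0.1,0.4,0,0,0,-1]
    - [0,-0.2,0.8,0,0,0,-1]
    - [0,-0.3,1.2,0,0,0,-1]
    - [0,-0.4,1.6,0,0,0,-1]
    - [0,-0.5,2.0,0,0,0,-1]
    - [0,-0.6,2.4,0,0,0,-1]
    - [0,-0.7,2.8,0,0,0,-1]
    - [0,-0.8,3.2,0,0,0,-1]
    - [0,-0.9,3.6,0,0,0,-1]
    - [0,-1.0,4.0,0,0,0,-1]
    - [0,-1.1,4.4,0,0,0,-1]
    - [0,-1.2,4.7,0,0,0,-1]

```text
time_s: 15.85
tcp_pos: [0.5777, 0.1167, 0.0203]
orientation: [[0.983, -0.0, 0.184], [-0.184, 0.001, 0.983], [-0.0, -1.0, 0.001]]
force: [-0.3, -3.0, 0.7]
width: 0.0856
```

```bash
python3 - <<'E'
from h import *
st()
p=wroller(-.029,.005,-.18,.039)
cv2.imwrite("pics/e_wrist.png",p[:,:,::-1])
st()
E
```

```text
t 15.85 tcp [0.5777 0.1167 0.0203] blk -0.0654 0.0031 F [-0.26 -3.04  0.66] w 0.0856
roller blk x -0.0284 y 0.0049 dyaw -0.000 z 0.0398 len 0.197 n 81895 res 0.0003
t 15.9 tcp [0.5779 0.1171 0.0205] blk -0.065 0.0029 F [-0.62 -0.85  0.45] w 0.0854
```

Emit:
step_arm:
  moves:
    - [0,0,0.3,0,0,0,-1]
    - [0,0,0.5,0,0,0,-1]
    - [0,0,0.7,0,0,0,-1]
    - [0,0,0.9,0,0,0,-1]
    - [0,0,1.1,0,0,0,-1]
    - [0,0,1.3,0,0,0,-1]
    - [0,0,1.3,0,0,0,-1]
    - [0,0,1.3,0,0,0,-1]
    - [0,0,1.3,0,0,0,-1]
    - [0,0,1.3,0,0,0,-1]

```text
time_s: 16.9
tcp_pos: [0.5803, 0.1297, 0.0205]
orientation: [[0.983, -0.0, 0.184], [-0.184, 0.001, 0.983], [-0.0, -1.0, 0.001]]
force: [-0.1, 0.6, 0.3]
width: 0.0851
```

```bash
python3 - <<'E'
from h import *
st()
for i in range(3): p=wroller(0,.005,-.18,.033)
cv2.imwrite("pics/f_wrist.png",p[:,:,::-1])
st()
E
```

```text
t 16.9 tcp [0.5803 0.1297 0.0205] blk -0.0521 0.003 F [-0.09  0.56  0.28] w 0.0851
roller blk x -0.0002 y 0.0049 dyaw 0.004 z 0.0334 len 0.197 n 78549 res 0.0003
roller blk x -0.0001 y 0.0049 dyaw 0.004 z 0.0334 len 0.197 n 78535 res 0.0003
roller blk x -0.0001 y 0.0049 dyaw 0.004 z 0.0334 len 0.197 n 78522 res 0.0003
t 17.05 tcp [0.5803 0.1298 0.0205] blk -0.0521 0.003 F [-0.03 -0.03 -0.94] w 0.0854
```

View pics/f_wrist.png

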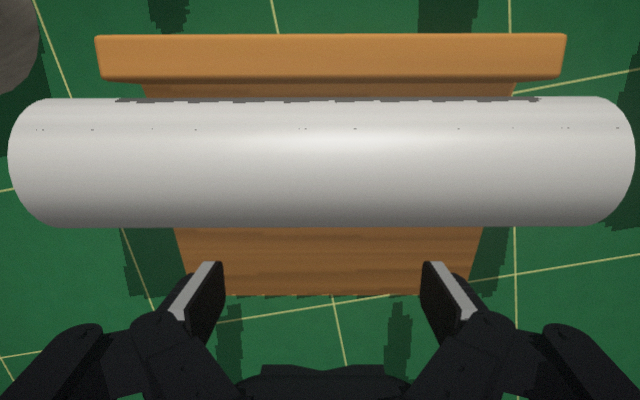

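The roller (320,160) is lying in the V, sticking out past both sides of the block. Next I back the hand off and lift it clear.

Emit:
step_arm:
  moves:
    - [0,-0.2,-1.5,0,0,0,-1]
    - [0,-0.5,-4,0,0,0,-1]
    - [0,-3,-6,0,0,0,-1]
    - [0,-7,-6,0,0,0,-1]
    - [0,-11,-6,0,0,0,-1]
    - [0,-13,-6,0,0,0,-1]
    - [0,-13,-6,0,0,0,-1]
    - [0,-13,-6,0,0,0,-1]

```text
time_s: 17.85
tcp_pos: [0.569, 0.07, 0.1506]
orientation: [[0.983, 0.001, 0.185], [-0.185, 0.001, 0.983], [0.0, -1.0, 0.001]]
force: [-0.8, -0.4, -1.2]
width: 0.0853
```

```bash
python3 - <<'E'
from h import *
st()
for i in range(2): p=wroller(0,.005,-.18,.033)
p,d,W=cloud("side")
cv2.imwrite("pics/g_side.png",cv2.resize(p[100:260,240:500],None,fx=3,fy=3)[:,:,::-1])
E
```

```text
t 17.85 tcp [0.569  0.07   0.1506] blk -0.1129 0.003 F [-0.76 -0.4  -1.2 ] w 0.0853
roller blk x -0.0001 y 0.0048 dyaw 0.004 z 0.0333 len 0.197 n 23547 res 0.0004
roller blk x -0.0001 y 0.0048 dyaw 0.004 z 0.0334 len 0.197 n 23767 res 0.0004
```

View pics/g_side.png

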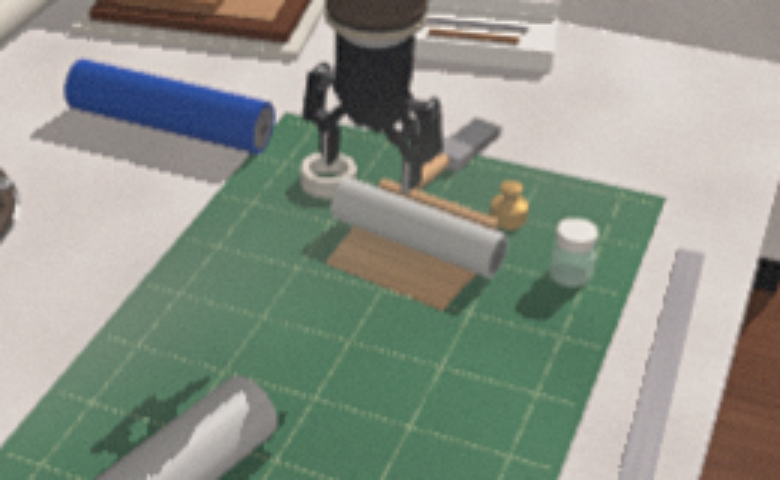

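The side view shows the roller at (420,225) in the V with the hand clear above it. The tape (328,175), weight (510,205), jar (573,250) and brush are standing as before.

```bash
python3 -c "
from cell import ctrl
print(ctrl.finish_job())"
```

```text
the job is handed in; nothing more can be done
None
```

The roller is lying in the V-block with both ends sticking out, the hand is clear, and I handed the job in at about 18 s of the 58 s allowed. No verdict was reported.

- **What I did:** I picked the small grey bar, not the larger grey, blue or red ones. The first push left it 0.083 rad off parallel to the V, so I turned it straight with the open fingers set diagonally either side of it. I then rolled it with both fingertips at 3–5 cm/s along the bench and up the ramp, slowed to about 2 cm/s over the crest, let it drop into the V and backed away.
- **Last checks of the roller (wrist camera):**
  - It is 0.1 mm from the V line, 5 mm off the block's middle and 33.4 mm above the bench.
  - It is 0.004 rad off parallel to the V.
  - Two readings in a row agreed, so it is at rest.
- **Other things on the bench:** By eye in the side view, the tape, weight, jar and brush had not moved. I did not re-measure their positions, and the top view was not checked again (the arm had blocked it earlier).
- **Odd readings:** During the diagonal turn, the roller's position along its length read 30 mm off because half of it was out of view. It read normally again once it was back in view. Nothing else disagreed.

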